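# Chock a guide bush on the drain board

### The arm

A 6-joint arm with a two-finger parallel gripper is mounted at the origin on the work surface. World frame = base frame: x ahead of the robot, y to its left, z up, the work surface at z = 0. Lengths are in m, angles in rad, forces in N, time in s.
With the tool pointing down it reaches from about 0.4 to 0.925 m from the base axis. Payload 12.5 kg.
Tool frame: the origin (TCP) lies midway between the tips of the shut fingers; the grasp point (between the pads) lies 19 mm behind it (r.hold_point_z is the distance from the TCP to the grasp point, in m); z points along the fingers, y is the line along which they close (so a half turn about z gives the same grasp; the last joint's range is limited). The gripper opens to 95 mm and grips with 3 to 60 N. Pads are 20 mm wide; open, the fingers measure 119 mm over their backs; the gripper's body (75 mm by 180 mm) begins 59 mm behind the grasp point.
Start: joints at [-1.289, 0.491, 1.559, -0, 1.092, -0.106], TCP at [0.236, -0.579, 0.215] pointing down, gripper open.
Joint ranges: [-3.1, 3.1], [-0.84, 2.19], [0.05, 2.79], [-1.13, 4.28], [0.06, 2.93], [-2.69, 2.69]. Speed limits (rad/s): [2.22, 2.22, 2.79, 3.14, 3.14, 3.14].

### API

Orientations are given as a rotation vector (axis times angle).
In Python, from bench import r, viewer, regions_of, place_of gives the robot as it stands.
- The arm moves only by the tool step_arm, never from a script. Its argument "commands" is a list of rows, each an object of numbers: "dx", "dy", "dz": the shift along the tool's x, y, z in m; "spin": the turn about the tool's z in degrees. A call has 1 to 5 rows; each row is the pose to reach, as a shift and turn from the pose commanded when the call began, along the tool's axes at that moment; what a row does not reach only later rows make up. A row lasts 1/8 s, in which the tool goes at most 62.5 mm and 10.7 degrees, less where a joint would pass 70% of its speed; a pose out of reach is approached as far as the arm can. A call with a gripper value outside its range is refused whole. "gripper" is the closure, from -1 (fully open) to 1 (shut), so that 0 is half open, set as the call begins (left out, the last holds). The fingers move at their own pace and stop on an object; "squeeze" is the grip in N (left out, the last holds). Time passes only in rows, so rows that repeat a pose let the fingers close. It gives the time, the measured TCP pose, the force, the opening and the grip force at its end, in the units of the state.
- r.observe(): the state, without advancing time (a new reading comes with each control period).
- viewer.read_camera(name): name is "side" or "top"; returns a dict with "color" (420x560x3 uint8, red, green, blue), "vertical_fov" (degrees; the focal length in pixels is half the picture's height over the tangent of half this angle, whatever the lens; pixels are square), "cx", "cy" (the principal point, pixels), "distortion" ([k1, k2, p1, p2, k3] as OpenCV has them; the pictures are not rectified), "rvec" (rotation vector, rad) and "tvec" (3), from world to camera coordinates, as OpenCV has them. Camera axes: x right, y down, z forward; pixel columns grow to the right and rows downward; lengths in m; the calibration is good to about 2 mm. A picture is of the moment at which its call begins. There is no depth.
- r.job_done(): hands the job in; it is judged then, once.
Trained networks look in the newest picture that a camera, given by its name, has taken for a name from the list of things; names that differ only in an ending like _2 or _b are one class to them, and where a whole thing is asked for, a point or a joint stands for the part that bears it (a point fixed in the world has none). Each returns a list of dicts, best first, with "confidence" (0 to 1); they miss things now and then, are a little off and sometimes report something else, mostly with a low value. They report only what shows in the picture. A call takes as long as a camera call.
- regions_of(camera, thing): "mask" (420x560 bool, what is visible of it) and "box" ([left, top, right, bottom] in pixels, round what is visible of it).
- place_of(camera, thing): "location" ([column, row] in pixels: a listed point, or the origin of a listed thing).
The state is a dict: "time": time; "joint_positions": joint angles; "joint_vel": joint speeds; "joint_efforts": joint torques, N m; "tcp_pos": TCP position; "tool_rot": TCP orientation; "ft_force": force on the tool from outside, world axes, zero at the start; "moment": the same for the moment, N m; "width": finger opening in m; "grasp_force": force on a finger pad.
Only numpy, scipy, OpenCV 4.12 (cv2) and the standard library are available. Lean on these libraries where they do the work, as an engineer would, in place of code of your own. Each camera call takes 0.05 s, during which the arm holds its last target. There are 200 camera calls.

### The job

The oiled steel guide bush has to drain on the sloping board, where it would roll off. Set the forked chock flat on the board with its prongs pointing squarely uphill, then lay the bush across the slope just uphill of it, let go only once it is against both prongs, and leave it resting there with bush and chock wholly on the board. Set both down rather than dropping them, and leave the tin, the ball cage and the spanner where they are.

Things in the scene. Friction and masses are not known exactly. Their poses are not given: they have to be found in the camera images.
- deck (a point): Centre of the upper face of the sloping drain board (fixed dark steel plate, 280 mm along the slope, 220 mm across), 32 mm above the bench. x runs straight down the slope along the plate, y level across it, z square out of it. Slope 6 degrees. A round part left alone on it rolls down and off
- board: The same board; origin on the bench below its centre, axes level, x to the low side. Plate 8 mm thick, black drain slots along the slope. Low edge (deck x = +140 mm) open, 17 mm above the bench; high edge 47 mm up, with a lip 8 mm high at deck x = -140 to -145 mm
- bush_center (a point): Centre of the guide bush: loose plain steel cylinder with a dark bore in each end, 40 mm in diameter, 110 mm long, about 0.66 kg. Its y axis is its length axis. It starts lying in the V-blocks, axis level, 45 mm above the bench
- vblocks: Fixed pair of steel V-blocks holding the bush at the start, bush along y. Origin under the centre, on the bench. Base plate 70 mm (x) by 110 mm (y), 6 mm thick; the blocks, 42 mm high, 60 mm wide in x, are at y = 36 to 54 mm and -54 to -36 mm; the 72 mm between them is free for fingers down to 6 mm above the bench
- chock: Loose forked chock, bare aluminium, about 0.35 kg, flat on the bench. Origin: centre of its underside. Back bar x = 14 to 34 mm, 110 mm along y; two prongs, y = 30 to 55 and -55 to -30 mm, run from it to x = -33 mm; all 26 mm high. The 60 mm gap between the prongs has room for a finger. Prongs point to -x
- chock_mouth (a point): Where the bush's centre lies when it rests against both prong ends on the same surface: chock x = -48.6 mm, y = 0, 20 mm above the underside; axes as the chock's, bush along y. Prong ends lean back, 60 degrees from horizontal, from x = -33 mm (7 mm up) to -22 mm (26 mm up)
- chock_grip (a point): Grip point of the chock, 38 mm above its underside, at chock x = 24 mm, y = 0, axes as the chock's: middle of a rib on the back bar, 20 mm thick (x), 44 mm long (y), from 26 to 50 mm above the underside
- tin_in (a point): Bystander: middle of the inner floor of an open black tin, 100 mm across, 85 mm high. Leave alone
- cage: Bystander: ball cage standing on end, blue plastic with steel balls, 44 mm across, 75 mm high. Origin at its underside. Leave alone
- spanner_grip (a point): Bystander: handle of a steel spanner 160 mm long, flat on the bench. Leave alone

How it is judged:
By the outcome, as a careful person would: the job done as asked, in the order asked, and still so for the second after the job is handed in, with the robot touching nothing.
It also fails if it takes over 53 s, if anything falls off the work surface, if the arm or the gripper's body presses on something with over 40 N, if the wrist force passes 120 N, or if a joint passes its speed limit or range.

## Working session

There is one attempt and no reset: what is moved stays moved. The work goes in short steps, Python scripts to look and compute and a tool call to move; the robot and the scene stay as the last step left them, time stands still between calls to the robot, and variables do not carry over. Pictures are saved under pics/ and viewed, at most 12 in all, crops included, and the job is handed in when it is done.

Besides the shell and the picture viewer there is one more tool, called after "Request:" as name(argument=value, ...) on one line, values as JSON. step_arm: Moves the arm, as the interface text tells. Its arguments: {"type":"object","properties":{"commands":{"type":"array"},"gripper":{"type":"number"},"squeeze":{"type":"number"}},"required":["commands"]}

```bash
mkdir -p pics; ls; cat > h.py <<'E'
import numpy as np, cv2
from bench import r, viewer, regions_of, place_of
def cam(n):
    c=viewer.read_camera(n); im=c["color"]; H=im.shape[0]
    f=H/2/np.tan(np.radians(c["vertical_fov"])/2)
    c["K"]=np.array([[f,0,c["cx"]],[0,f,c["cy"]],[0,0,1.]]); c["D"]=np.array(c["distortion"],float)
    c["R"]=cv2.Rodrigues(np.array(c["rvec"],float))[0]; c["t"]=np.array(c["tvec"],float).ravel()
    c["C"]=-c["R"].T@c["t"]; return c
def ray(c,px):
    u=cv2.undistortPoints(np.array([[px]],float),c["K"],c["D"]).ravel()
    d=c["R"].T@np.array([u[0],u[1],1]); return d/np.linalg.norm(d)
def proj(c,P):
    return cv2.projectPoints(np.array(P,float).reshape(-1,3),np.array(c["rvec"],float),c["t"],c["K"],c["D"])[0].reshape(-1,2)
def onz(c,px,z):
    d=ray(c,px); return c["C"]+d*(z-c["C"][2])/d[2]
def tri(cs,pxs):
    A=np.zeros((3,3));b=np.zeros(3);L=[]
    for c,p in zip(cs,pxs):
        d=ray(c,p);M=np.eye(3)-np.outer(d,d);A+=M;b+=M@c["C"];L.append((c,p))
    X=np.linalg.solve(A,b); return X,[np.linalg.norm(proj(c,X)[0]-p) for c,p in L]
def save(c,n): cv2.imwrite("pics/"+n,c["color"][:,:,::-1])
E
python3 - <<'E'
from h import *
np.set_printoptions(precision=4,suppress=True)
s=cam("side");t=cam("top")
save(s,"s0.png");save(t,"t0.png")
print(s["C"],t["C"])
for n in ["deck","board","bush_center","vblocks","chock","chock_mouth","chock_grip","tin_in","cage","spanner_grip"]:
    a=place_of("side",n);b=place_of("top",n)
    print(n,[(np.round(x["location"],1),round(x["confidence"],2)) for x in a[:2]],[(np.round(x["location"],1),round(x["confidence"],2)) for x in b[:2]])
    if a and b: print("   ",*tri([s,t],[a[0]["location"],b[0]["location"]]))
o=r.observe();print(o)
E
```

```text
pics
[0.2847 0.7088 0.7029] [0.4388 0.0977 1.0779]
deck [(array([243.2, 232.7]), 0.7)] [(array([264.1, 172.6]), 0.63)]
    [0.565  0.1735 0.0333] [np.float64(0.351490652341539), np.float64(0.34285398269502815)]
board [(array([246.9, 242.1]), 0.72)] [(array([265.6, 173.8]), 0.85)]
    [ 0.5631  0.1712 -0.0024] [np.float64(1.0600055255747078), np.float64(1.0304353301059483)]
bush_center [(array([269.1, 144.3]), 0.84)] [(array([413.3, 147.6]), 0.9)]
    [ 0.6326 -0.192   0.0264] [np.float64(0.006807723952884827), np.float64(0.008488011588404249)]
vblocks [(array([275., 151.]), 0.58)] [(array([408.4, 150.8]), 0.6)]
    [ 0.6199 -0.1862  0.0088] [np.float64(2.5080571922539385), np.float64(3.095726124127578)]
chock [(array([324.9, 164.4]), 0.88), (array([269.1, 141. ]), 0.74)] [(array([410.9, 218.5]), 0.88), (array([158.6, 165.4]), 0.66)]
    [ 0.4572 -0.197  -0.0134] [np.float64(0.5603108602868162), np.float64(0.6710443613986229)]
chock_mouth [(array([339.5, 159.3]), 0.94)] [(array([404.2, 232.4]), 0.9)]
    [ 0.4168 -0.1685  0.0362] [np.float64(2.659806318340572), np.float64(3.1524919890
[... 380 characters left out ...]
), np.float64(1.5660311691416342)]
spanner_grip [(array([373.6, 158.5]), 0.47)] [(array([426.7, 277.5]), 0.71)]
    [ 0.3156 -0.2286  0.0193] [np.float64(0.6204873082387624), np.float64(0.7380620047570113)]
{'time': 1.1, 'joint_positions': array([-1.2886,  0.4909,  1.5589,  0.    ,  1.0917, -0.1056]), 'joint_vel': array([-0.0005,  0.0005, -0.0003,  0.0005,  0.0009, -0.0001]), 'joint_efforts': array([ -0.0041, -61.2491, -25.8429,   0.0691,   0.0446,  -0.    ]), 'tcp_pos': array([ 0.2364, -0.5786,  0.2147]), 'tool_rot': array([3.0826, 0.6053, 0.    ]), 'ft_force': array([ 0.0629, -0.388 ,  0.9169]), 'moment': array([-0.0526, -0.0084,  0.0206]), 'grasp_force': 0.0, 'width': 0.09519384559625152}
```

View pictures.

View pics/s0.png

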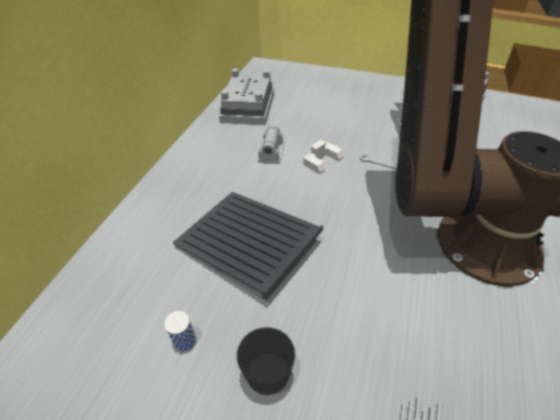

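View pics/t0.png

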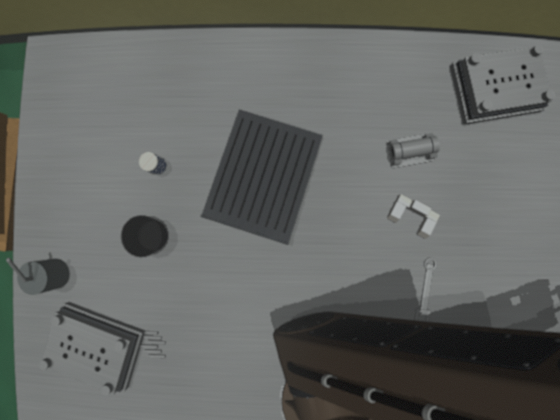

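The side view shows the board around (250,240), the bush at (271,141), and the chock at (322,155) with a spanner to its right. In the top view the board is at (263,176), the bush at (413,149), and the chock at (415,214) with its prongs pointing down-left. Next I'll fit poses to the masks from both views.

```bash
cat > fit.py <<'E'
from h import *
from scipy.optimize import minimize
S=4
def box(x0,x1,y0,y1,z0,z1): return np.array([[x,y,z] for x in(x0,x1) for y in(y0,y1) for z in(z0,z1)],float)/1e3
def prong(a,b): # leaning end
    return np.array([[x,y,z] for y in(a,b) for x,z in((14,0),(14,26),(-33,0),(-33,7),(-22,26))],float)/1e3
CH=[box(14,34,-55,55,0,26),box(14,34,-22,22,26,50),prong(30,55),prong(-55,-30)]
th=np.linspace(0,2*np.pi,40)
BU=[np.array([[.02*np.cos(a),y,.02*np.sin(a)] for a in th for y in(-.055,.055)])]
a6=np.radians(6); RS=cv2.Rodrigues(np.array([0,a6,0]))[0]  # deck x down
def deckpts(p): return p@RS.T+[0,0,.032]
BD=[deckpts(box(-140,140,-110,110,-8,0)),deckpts(box(-145,-140,-110,110,-8,8))]
def world(P,x,y,z,yaw):
    c,s=np.cos(yaw),np.sin(yaw); return P@np.array([[c,-s,0],[s,c,0],[0,0,1]]).T+[x,y,z]
def render(c,parts,pose):
    m=np.zeros((420*S//1,560*S),np.uint8)
    for P in parts:
        q=proj(c,world(P,*pose)); h=cv2.convexHull(((q+.5)*S*16).astype(np.int32))
        cv2.fillConvexPoly(m,h,1,shift=4)
    return m
def mask(n,thing,near=None):
    g=regions_of(n,thing)
    if near is not None: g=[x for x in g if np.hypot((x["box"][0]+x["box"][2])/2-near[0],(x["box"][1]+x["box"][3])/2-near[1])<45]
    return g[0]["mask"],g[0]["confidence"]
def fit(cs,ms,parts,x0,zfree=False):
    up=[cv2.GaussianBlur(cv2.resize(m.astype(np.float32),None,fx=S,fy=S,interpolation=cv2.INTER_LINEAR),(0,0),2)>.5 for m in ms]
    def cost(v):
        pose=(v[0],v[1],v[2] if zfree else x0[2],v[3]/5)
        return sum(1-(lambda a,b:(a&b).sum()/max(1,(a|b).sum()))(render(c,parts,pose)>0,u) for c,u in zip(cs,up))
    v0=np.array([x0[0],x0[1],x0[2],x0[3]*5]); st=np.vstack([v0]+[v0+d for d in np.diag([.015,.015,.01,.5])])
    res=minimize(cost,v0,method="Nelder-Mead",options=dict(initial_simplex=st,maxfev=250,xatol=1e-4,fatol=1e-4))
    v=res.x; return np.array([v[0],v[1],v[2] if zfree else x0[2],v[3]/5]),res.fun
E
cat > run1.py <<'E'
from fit import *
import pickle
np.set_printoptions(precision=4,suppress=True)
s=cam("side");t=cam("top");cs=[s,t]
M={}
for k,n,a,b in [("board","board",(250,242),(263,176)),("bush","bush_center",(271,141),(413,149)),("chock","chock",(322,155),(415,214))]:
    M[k]=[mask("side",n,a),mask("top",n,b)]; print(k,[(m.sum(),round(q,2)) for m,q in M[k]])
pickle.dump((s,t,M),open("m.pkl","wb"))
for k,p,x0s in [("board",BD,[(.565,.172,0,y) for y in (-.32,2.82)]),("bush",BU,[(.63,-.19,.045,.1)]),("chock",CH,[(.457,-.197,0,y) for y in (-.1,.3,.6)])]:
    ms=[m for m,_ in M[k]]
    for x0 in x0s:
        for zf in (False,True): print(k,zf,*fit(cs,ms,p,x0,zf))
o=np.vstack([cv2.resize(t["color"][100:255,195:330],None,fx=3,fy=3,interpolation=3)[:,:,::-1]])
o2=cv2.resize(t["color"][125:245,380:445],None,fx=4,fy=4,interpolation=3)[:,:,::-1][:465]
h=max(o.shape[0],o2.shape[0]);P=lambda i:np.pad(i,((0,h-i.shape[0]),(0,0),(0,0)))
cv2.imwrite("pics/c1.png",np.hstack([P(o),P(o2)]))
E
python3 run1.py
```

```text
board [(np.int64(8443), 0.64), (np.int64(10376), 0.83)]Traceback (most recent call last):
  File "run1.py", line 7, in <module>
    M[k]=[mask("side",n,a),mask("top",n,b)]; print(k,[(m.sum(),round(q,2)) for m,q in M[k]])
          ~~~~^^^^^^^^^^^^
  File "fit.py", line 24, in mask
    return g[0]["mask"],g[0]["confidence"]
           ~^^^
IndexError: list index out of range
```

```bash
python3 - <<'E'
s=open('fit.py').read()
s=s.replace('''    return g[0]["mask"],g[0]["confidence"]''','''    return (g[0]["mask"],g[0]["confidence"]) if g else (None,0)''')
open('fit.py','w').write(s)
s=open('run1.py').read()
s=s.replace('print(k,[(m.sum(),round(q,2)) for m,q in M[k]])','print(k,[(0 if m is None else m.sum(),round(q,2)) for m,q in M[k]])')
s=s.replace('ms=[m for m,_ in M[k]]','cc=[c for c,(m,_) in zip(cs,M[k]) if m is not None];ms=[m for m,_ in M[k] if m is not None]').replace('fit(cs,','fit(cc,')
open('run1.py','w').write(s)
E
time python3 run1.py
```

```text
board [(np.int64(8503), 0.55), (np.int64(10408), 0.67)]
bush [(np.int64(382), 0.7), (np.int64(767), 0.94)]
chock [(np.int64(694), 0.73), (np.int64(931), 0.9)]
board False [ 0.5601  0.1771  0.     -0.2929] 0.05558475865341517
board True [ 0.5599  0.177   0.0013 -0.2923] 0.05408414516871862
board False [0.5544 0.1788 0.     2.859 ] 0.21442366082138742
board True [ 0.5538  0.1789 -0.002   2.8694] 0.21478043255109902
bush False [ 0.6302 -0.1908  0.045   0.194 ] 0.1464896781897449
bush True [ 0.6298 -0.1901  0.0466  0.2022] 0.1438382467795195
chock False [ 0.4641 -0.1941  0.     -0.4624] 0.21830873432772213
chock True [ 0.4639 -0.1922  0.0052 -0.4507] 0.16814403339451123
chock False [ 0.464  -0.1942  0.     -0.4592] 0.21819986339123731
chock True [ 0.464  -0.1922  0.0052 -0.4535] 0.16638099283353913
chock False [ 0.4641 -0.1941  0.     -0.4615] 0.218210694593308
chock True [ 0.464  -0.1924  0.0047 -0.4481] 0.167992788049236
real	0m22.173s
user	0m17.348s
sys	0m0.568s
```

View pics/c1.png

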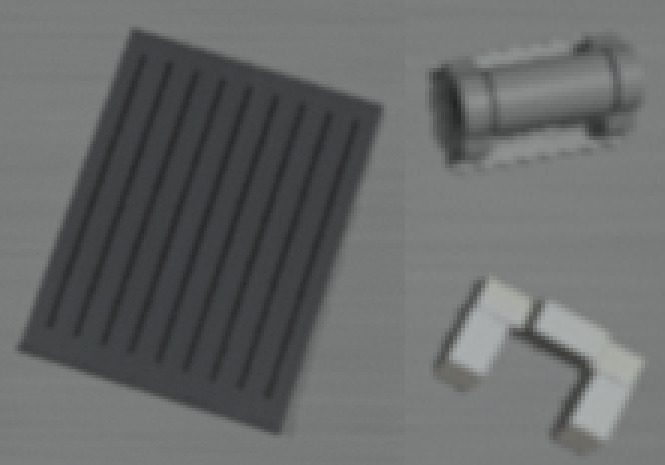

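The crop shows the board's slots running along its long side, the bush seated in the V-blocks, and the chock's prongs pointing down-left, which agrees with the fit. The high side of the board faces the robot. Board heights agree to 1 mm and the bush to 1.6 mm, but the chock is off by 5 mm.

I'll grip the chock's rib along its 44 mm length, with the fingertips just above the bar. That leaves it free to pivot to the slope.

```bash
cat > plan.py <<'E'
import numpy as np,cv2
from bench import r
np.set_printoptions(precision=4,suppress=True)
BX,BY,BYAW=.560,.1771,-.2929
def deck(x,y,z):
    a=np.radians(6);c,s=np.cos(BYAW),np.sin(BYAW)
    v=np.array([x*np.cos(a)+z*np.sin(a),y,-x*np.sin(a)+z*np.cos(a)+.032])
    return np.array([BX+c*v[0]-s*v[1],BY+s*v[0]+c*v[1],v[2]])
def plan(p,xang,say=True):
    o=r.observe();R=cv2.Rodrigues(o["tool_rot"])[0]
    d=R.T@(np.array(p)-o["tcp_pos"]);a=np.degrees(np.arctan2(R[1,0],R[0,0]))
    sp=(a-xang+180)%360-180
    print("t",round(o["time"],2),"tcp",o["tcp_pos"],"xang",round(a,2),"F",o["ft_force"],"w",round(o["width"],4),"gf",o["grasp_force"],"tgt",np.array(p))
    print("  move mm",d*1e3,"spin",round(sp,2))
E
python3 - <<'E'
from plan import *
y=-.457
c=np.array([.464,-.1935,0])
g=c+.024*np.array([np.cos(y),np.sin(y),0])
plan([g[0],g[1],.12],np.degrees(y))
E
```

```text
t 1.75 tcp [ 0.2363 -0.5786  0.2147] xang 22.22 F [-1.1742 -0.0928  0.5418] w 0.0949 gf 0.0 tgt [ 0.4855 -0.2041  0.12  ]
  move mm [ 372.3091 -252.504    94.6465] spin 48.4
```

Request:
step_arm(commands=[{"dx": 0.05,"dy": -0.033,"dz": 0.0,"spin": 10},{"dx": 0.1,"dy": -0.066,"dz": 0.0,"spin": 20},{"dx": 0.15,"dy": -0.1,"dz": 0.0,"spin": 30},{"dx": 0.2,"dy": -0.135,"dz": 0.0,"spin": 40},{"dx": 0.25,"dy": -0.168,"dz": 0.01,"spin": 48.4}], gripper=-1, squeeze=35)

```text
time: 2.38
tcp_pos: [0.4053, -0.3272, 0.2053]
tool_rot: [3.057, -0.72, 0.003]
ft_force: [-0.6, -1.1, 0.0]
width: 0.095
grasp_force: 0.0
```

```bash
python3 - <<'E'
from plan import *
plan([.4855,-.2041,.09],-26.2)
E
```

```text
t 2.38 tcp [ 0.4053 -0.3272  0.2053] xang -26.5 F [-0.6376 -1.0966  0.0019] w 0.095 gf 0.0 tgt [ 0.4855 -0.2041  0.09  ]
  move mm [  16.6265 -145.9939  115.1988] spin -0.3
```

Request:
step_arm(commands=[{"dx": 0.005,"dy": -0.042,"dz": 0.035},{"dx": 0.01,"dy": -0.084,"dz": 0.07},{"dx": 0.0135,"dy": -0.122,"dz": 0.1},{"dx": 0.0166,"dy": -0.146,"dz": 0.115,"spin": -0.3},{"dx": 0.0166,"dy": -0.146,"dz": 0.115,"spin": -0.3}])

```text
schema error: expected keys dx, dy, dz, spin
```

```bash
python3 - <<'E'
from plan import *
from h import *
plan([.4855,-.2041,.028],-26.2)
s=cam("side");t=cam("top")
a=cv2.resize(s["color"][105:195,270:400],None,fx=6,fy=6,interpolation=3)[:,:,::-1]
cv2.imwrite("pics/g1.png",a)
E
```

```text
t 2.38 tcp [ 0.4053 -0.3272  0.2053] xang -26.5 F [-0.6376 -1.0966  0.0019] w 0.095 gf 0.0 tgt [ 0.4855 -0.2041  0.028 ]
  move mm [  16.5085 -146.0354  177.1987] spin -0.3
```

View pics/g1.png

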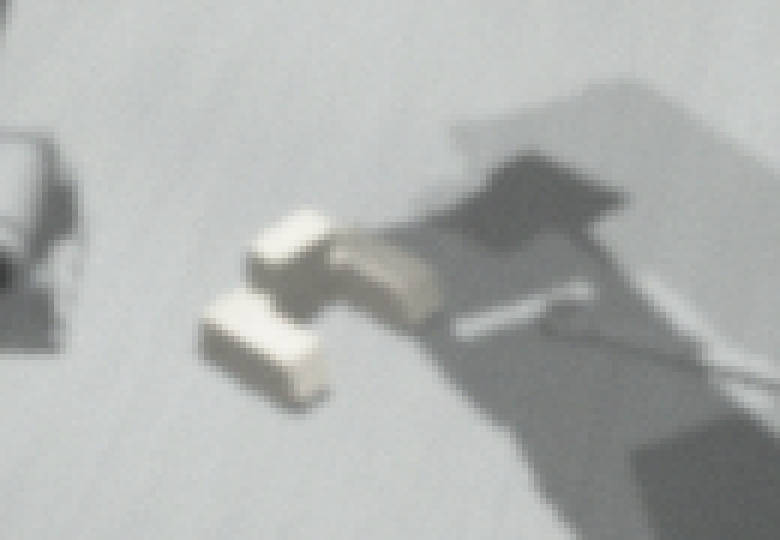

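All four keys are needed in every row, so that move was refused and the arm hasn't moved. The picture shows the chock unobstructed, with its rib at crop (290,235).

Request:
step_arm(commands=[{"dx": 0.005,"dy": -0.042,"dz": 0.035,"spin": 0},{"dx": 0.01,"dy": -0.084,"dz": 0.07,"spin": 0},{"dx": 0.0135,"dy": -0.122,"dz": 0.1,"spin": 0},{"dx": 0.0166,"dy": -0.146,"dz": 0.115,"spin": -0.3},{"dx": 0.0166,"dy": -0.146,"dz": 0.115,"spin": -0.3}])

```text
time: 3.1
tcp_pos: [0.4837, -0.2041, 0.0887]
tool_rot: [-3.062, 0.699, 0.003]
ft_force: [-0.5, -0.5, 0.5]
width: 0.095
grasp_force: 0.0
```

```bash
python3 - <<'E'
from plan import *
from fit import *
plan([.4855,-.2041,.028],-26.2)
s=cam("side");t=cam("top")
a=cv2.resize(s["color"][105:195,270:400],None,fx=4,fy=4,interpolation=3)[:,:,::-1]
b=cv2.resize(t["color"][165:255,370:460],None,fx=4,fy=4,interpolation=3)[:,:,::-1]
def ov(c,im,x,y,pose):
    im=im.copy()
    for P in CH:
        q=((proj(c,world(P,*pose))-[x,y]+.5)*4).astype(np.int32); cv2.polylines(im,[cv2.convexHull(q)],True,(0,0,255),1)
    return im
pose=(.464,-.1935,0,-.457)
cv2.imwrite("pics/g2.png",np.hstack([ov(s,a,270,105,pose)[:360,:420],ov(t,b,370,165,pose)]))
E
```

```text
t 3.1 tcp [ 0.4837 -0.2041  0.0887] xang -25.72 F [-0.4615 -0.4807  0.5487] w 0.095 gf 0.0 tgt [ 0.4855 -0.2041  0.028 ]
  move mm [ 1.7157 -0.7644 60.7244] spin 0.48
```

View pics/g2.png

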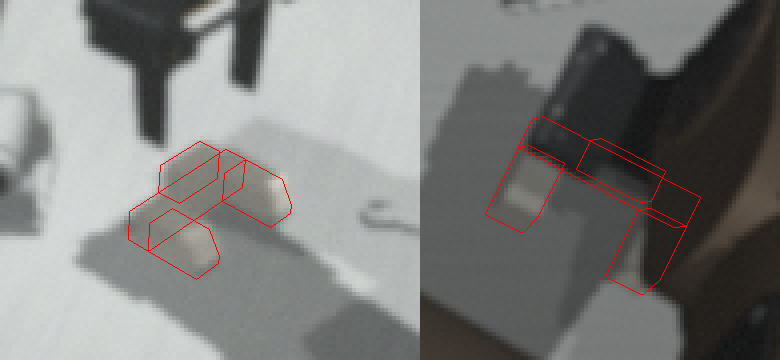

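The overlay matches the chock in both views, and the open fingers straddle the rib. I'll descend and close.

Request:
step_arm(commands=[{"dx": 0.0017,"dy": -0.0008,"dz": 0.03,"spin": 0.5},{"dx": 0.0017,"dy": -0.0008,"dz": 0.05,"spin": 0.5},{"dx": 0.0017,"dy": -0.0008,"dz": 0.0595,"spin": 0.5},{"dx": 0.0017,"dy": -0.0008,"dz": 0.0595,"spin": 0.5}])

```text
time: 3.7
tcp_pos: [0.4853, -0.2056, 0.0304]
tool_rot: [3.058, -0.718, 0.0]
ft_force: [0.2, 0.4, 0.1]
width: 0.0949
grasp_force: 0.0
```

Request:
step_arm(commands=[{"dx": 0,"dy": 0,"dz": 0,"spin": 0},{"dx": 0,"dy": 0,"dz": 0,"spin": 0},{"dx": 0,"dy": 0,"dz": 0,"spin": 0},{"dx": 0,"dy": 0,"dz": 0,"spin": 0}], gripper=1, squeeze=35)

```text
time: 4.2
tcp_pos: [0.4856, -0.2049, 0.0303]
tool_rot: [3.059, -0.717, 0.001]
ft_force: [1.1, 0.3, 0.1]
width: 0.0601
grasp_force: 0.0
```

Request:
step_arm(commands=[{"dx": 0,"dy": 0,"dz": 0,"spin": 0},{"dx": 0,"dy": 0,"dz": 0,"spin": 0}])

```text
time: 4.45
tcp_pos: [0.4855, -0.2049, 0.0301]
tool_rot: [3.059, -0.717, 0.0]
ft_force: [-0.7, 0.2, 0.3]
width: 0.0439
grasp_force: 35.0
```

Request:
step_arm(commands=[{"dx": 0,"dy": 0,"dz": -0.02,"spin": 0},{"dx": 0,"dy": 0,"dz": -0.05,"spin": 0},{"dx": 0,"dy": 0,"dz": -0.085,"spin": 0},{"dx": 0,"dy": 0,"dz": -0.11,"spin": 0},{"dx": 0,"dy": 0,"dz": -0.11,"spin": 0}])

```text
time: 5.08
tcp_pos: [0.4859, -0.2051, 0.1411]
tool_rot: [3.058, -0.717, 0.004]
ft_force: [0.1, -0.8, -4.5]
width: 0.044
grasp_force: 35.0
```

```bash
python3 - <<'E'
from plan import *
p=deck(.049,0,.040)-[0,0,.010]; print(p)
plan(p+[0,0,.05],-16.8)
E
```

```text
[0.6107 0.1618 0.0567]
t 5.08 tcp [ 0.4859 -0.2051  0.1411] xang -26.38 F [ 0.1123 -0.8127 -4.5401] w 0.044 gf 34.99467372894287 tgt [0.6107 0.1618 0.1067]
  move mm [ -51.3188 -384.1462   34.2544] spin -9.58
```

Request:
step_arm(commands=[{"dx": -0.004,"dy": -0.03,"dz": 0,"spin": 0},{"dx": -0.01,"dy": -0.075,"dz": 0,"spin": 0},{"dx": -0.017,"dy": -0.125,"dz": 0,"spin": 0},{"dx": -0.023,"dy": -0.175,"dz": 0,"spin": 0},{"dx": -0.03,"dy": -0.225,"dz": 0,"spin": 0}])

```text
time: 5.7
tcp_pos: [0.5583, 0.0117, 0.1383]
tool_rot: [3.058, -0.717, -0.004]
ft_force: [0.8, 0.0, -3.9]
width: 0.0441
grasp_force: 35.0
```

Request:
step_arm(commands=[{"dx": -0.007,"dy": -0.05,"dz": 0,"spin": -3},{"dx": -0.013,"dy": -0.1,"dz": 0,"spin": -6},{"dx": -0.018,"dy": -0.14,"dz": 0.01,"spin": -9.6},{"dx": -0.021,"dy": -0.159,"dz": 0.02,"spin": -9.6},{"dx": -0.021,"dy": -0.159,"dz": 0.02,"spin": -9.6}])

```text
time: 6.32
tcp_pos: [0.6095, 0.1623, 0.1177]
tool_rot: [3.107, -0.458, -0.005]
ft_force: [-0.1, -0.5, -4.3]
width: 0.044
grasp_force: 35.0
```

```bash
cat > see.py <<'E'
import sys
from plan import *
from fit import *
def ov(c,im,x,y,k,parts,pose,R=None,col=(0,0,255)):
    for P in parts:
        q=((proj(c,world(P,*pose))-[x,y]+.5)*k).astype(np.int32); cv2.polylines(im,[cv2.convexHull(q)],True,col,1)
E
python3 - <<'E'
from see import *
p=deck(.049,0,.040)-[0,0,.010]
plan(p+[0,0,.012],-16.8)
s=cam("side");a=cv2.resize(s["color"][160:300,165:330],None,fx=4,fy=4,interpolation=3)[:,:,::-1].copy()
ov(s,a,165,160,4,BD,(BX,BY,0,BYAW))
ov(s,a,165,160,4,[deckpts(P+[.025,0,0]) for P in CH],(BX,BY,0,BYAW),col=(0,255,0))
cv2.imwrite("pics/p1.png",a)
E
```

```text
t 6.33 tcp [0.6095 0.1623 0.1177] xang -16.76 F [-0.1349 -0.4828 -4.3242] w 0.044 gf 34.99463438987732 tgt [0.6107 0.1618 0.0687]
  move mm [ 1.4624  0.0503 48.9905] spin 0.04
```

View pics/p1.png

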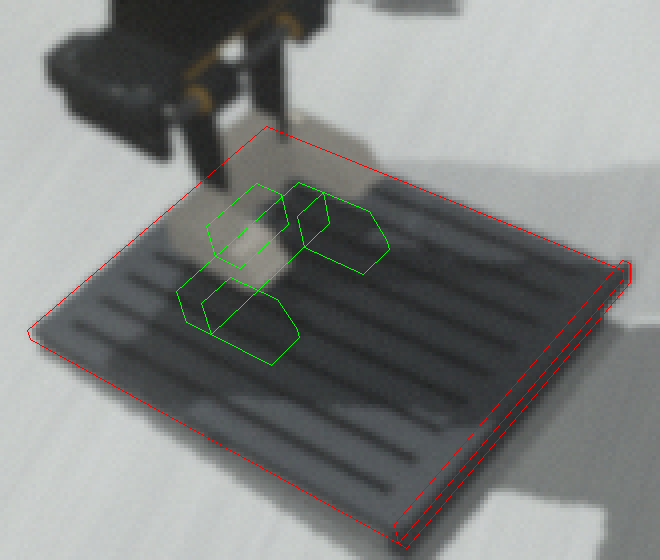

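The board overlay fits, with the lip on the robot side, so uphill points toward the robot. The chock is level above its spot. I'll lower it until the prongs touch, then press gently so it pivots flat.

Request:
step_arm(commands=[{"dx": 0.0015,"dy": 0,"dz": 0.025,"spin": 0},{"dx": 0.0015,"dy": 0,"dz": 0.042,"spin": 0},{"dx": 0.0015,"dy": 0,"dz": 0.049,"spin": 0},{"dx": 0.0015,"dy": 0,"dz": 0.049,"spin": 0},{"dx": 0.0015,"dy": 0,"dz": 0.049,"spin": 0}])

```text
time: 7.0
tcp_pos: [0.6122, 0.1613, 0.0718]
tool_rot: [-3.108, 0.459, -0.002]
ft_force: [0.4, -0.1, -3.5]
width: 0.0439
grasp_force: 35.0
```

Request:
step_arm(commands=[{"dx": 0,"dy": 0,"dz": 0.001,"spin": 0},{"dx": 0,"dy": 0,"dz": 0.002,"spin": 0},{"dx": 0,"dy": 0,"dz": 0.003,"spin": 0},{"dx": 0,"dy": 0,"dz": 0.004,"spin": 0}], squeeze=15)

```text
time: 7.5
tcp_pos: [0.6118, 0.1614, 0.0671]
tool_rot: [3.108, -0.458, 0.0]
ft_force: [0.1, -0.5, -3.6]
width: 0.0441
grasp_force: 15.0
```

Request:
step_arm(commands=[{"dx": 0,"dy": 0,"dz": 0.001,"spin": 0},{"dx": 0,"dy": 0,"dz": 0.002,"spin": 0},{"dx": 0,"dy": 0,"dz": 0.003,"spin": 0}])

```text
time: 7.88
tcp_pos: [0.6119, 0.1614, 0.064]
tool_rot: [3.108, -0.458, 0.0]
ft_force: [-0.1, 0.2, -4.2]
width: 0.0436
grasp_force: 15.0
```

Request:
step_arm(commands=[{"dx": 0,"dy": 0,"dz": 0.001,"spin": 0},{"dx": 0,"dy": 0,"dz": 0.002,"spin": 0},{"dx": 0,"dy": 0,"dz": 0.003,"spin": 0}])

```text
time: 8.25
tcp_pos: [0.612, 0.1613, 0.0612]
tool_rot: [3.108, -0.458, 0.001]
ft_force: [0.3, -1.2, 0.5]
width: 0.0438
grasp_force: 15.0
```

Request:
step_arm(commands=[{"dx": 0,"dy": 0,"dz": 0.001,"spin": 0},{"dx": 0,"dy": 0,"dz": 0.002,"spin": 0}])

```text
time: 8.5
tcp_pos: [0.6129, 0.1612, 0.0598]
tool_rot: [-3.108, 0.458, -0.004]
ft_force: [4.3, -2.1, 4.4]
width: 0.0442
grasp_force: 15.0
```

Request:
step_arm(commands=[{"dx": 0,"dy": 0,"dz": 0.001,"spin": 0},{"dx": 0,"dy": 0,"dz": 0.001,"spin": 0}])

```text
time: 8.75
tcp_pos: [0.6131, 0.1612, 0.0588]
tool_rot: [-3.107, 0.458, -0.005]
ft_force: [5.9, -3.6, 3.9]
width: 0.0439
grasp_force: 15.0
```

Request:
step_arm(commands=[{"dx": 0,"dy": 0,"dz": 0.0007,"spin": 0},{"dx": 0,"dy": 0,"dz": 0.0015,"spin": 0}], squeeze=8)

```text
time: 9.0
tcp_pos: [0.6121, 0.1614, 0.0567]
tool_rot: [-3.108, 0.458, -0.001]
ft_force: [5.1, -1.3, 0.7]
width: 0.0441
grasp_force: 8.0
```

Request:
step_arm(commands=[{"dx": 0,"dy": 0,"dz": 0.0007,"spin": 0},{"dx": 0,"dy": 0,"dz": 0.0015,"spin": 0}])

```text
time: 9.25
tcp_pos: [0.612, 0.1615, 0.0559]
tool_rot: [-3.108, 0.458, -0.001]
ft_force: [-0.0, -1.2, 11.3]
width: 0.044
grasp_force: 8.0
```

```bash
python3 - <<'E'
from see import *
s=cam("side");plan(deck(.049,0,.040)-[0,0,.010],-16.8)
a=cv2.resize(s["color"][180:260,190:310],None,fx=6,fy=6,interpolation=3)[:,:,::-1].copy()
cv2.imwrite("pics/p2.png",a)
E
```

```text
t 9.3 tcp [0.612  0.1615 0.0558] xang -16.77 F [-0.3928 -0.9692 10.448 ] w 0.0437 gf 8.000340387225151 tgt [0.6107 0.1618 0.0567]
  move mm [-1.3442  0.0246 -0.8403] spin 0.03
```

View pics/p2.png

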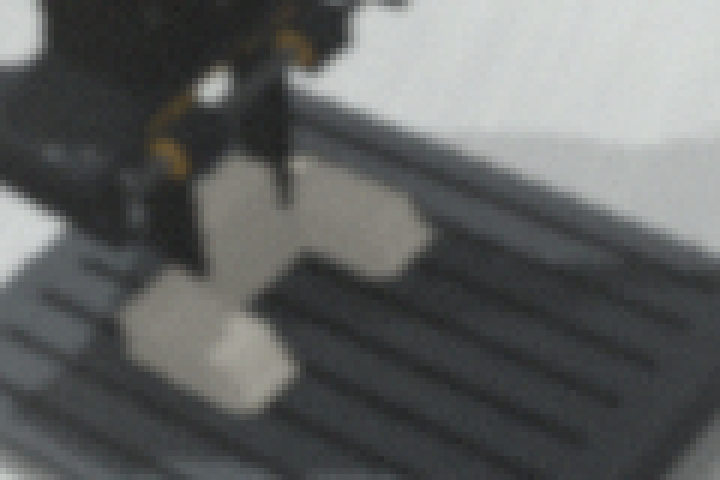

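The chock is flat on the board and the force jumped at the expected height. I'll release, lift clear and take a new fix on the chock and bush.

Request:
step_arm(commands=[{"dx": 0,"dy": 0,"dz": -0.001,"spin": 0},{"dx": 0,"dy": 0,"dz": -0.001,"spin": 0},{"dx": 0,"dy": 0,"dz": -0.001,"spin": 0},{"dx": 0,"dy": 0,"dz": -0.001,"spin": 0}], gripper=-0.4)

```text
time: 9.8
tcp_pos: [0.6116, 0.1614, 0.0559]
tool_rot: [3.108, -0.458, -0.001]
ft_force: [-0.7, -0.1, 0.3]
width: 0.0663
grasp_force: 0.0
```

Request:
step_arm(commands=[{"dx": 0,"dy": 0,"dz": -0.03,"spin": 0},{"dx": 0,"dy": 0,"dz": -0.08,"spin": 0},{"dx": 0,"dy": 0.03,"dz": -0.11,"spin": -10},{"dx": 0,"dy": 0.09,"dz": -0.12,"spin": -20},{"dx": 0,"dy": 0.15,"dz": -0.12,"spin": -30}], gripper=-1)

```text
time: 10.42
tcp_pos: [0.5682, 0.0167, 0.1771]
tool_rot: [3.119, 0.372, 0.003]
ft_force: [1.3, -0.5, -0.0]
width: 0.0948
grasp_force: 0.0
```

```bash
python3 - <<'E'
from plan import *
plan([.630,-.1905,.15],101.3)
E
```

```text
t 10.43 tcp [0.5682 0.0167 0.1771] xang 13.6 F [ 1.3391 -0.5317 -0.021 ] w 0.0948 gf 0.0 tgt [ 0.63   -0.1905  0.15  ]
  move mm [ 11.2675 215.8702  27.2757] spin -87.7
```

Request:
step_arm(commands=[{"dx": 0.002,"dy": 0.045,"dz": 0,"spin": -10},{"dx": 0.004,"dy": 0.095,"dz": 0,"spin": -20},{"dx": 0.006,"dy": 0.145,"dz": 0.0,"spin": -30},{"dx": 0.009,"dy": 0.19,"dz": 0.01,"spin": -40},{"dx": 0.0113,"dy": 0.216,"dz": 0.027,"spin": -50}])

```text
time: 11.05
tcp_pos: [0.6293, -0.1922, 0.1491]
tool_rot: [2.671, 1.651, 0.001]
ft_force: [-0.5, 0.3, 0.5]
width: 0.0949
grasp_force: 0.0
```

Request:
step_arm(commands=[{"dx": 0,"dy": 0,"dz": 0,"spin": -10},{"dx": 0,"dy": 0,"dz": 0,"spin": -20},{"dx": 0,"dy": 0,"dz": 0,"spin": -30},{"dx": 0,"dy": 0,"dz": 0,"spin": -37.7},{"dx": 0,"dy": 0,"dz": 0,"spin": -37.7}])

```text
time: 11.68
tcp_pos: [0.6288, -0.1898, 0.149]
tool_rot: [-2.001, -2.421, 0.0]
ft_force: [0.2, 0.6, 0.6]
width: 0.0953
grasp_force: 0.0
```

```bash
python3 - <<'E'
from see import *
plan([.630,-.1905,.033],101.3)
s=cam("side");t=cam("top");cs=[s,t];C2=[deckpts(P) for P in CH]
# chock on deck: fit x,y,yaw in deck frame about board pose
def CHd(dx,dy,yaw): return [deckpts(world(P,dx,dy,0,yaw)) for P in CH]
import scipy.optimize as so
ex=proj(s,deck(.02,0,.01))[0],proj(t,deck(.02,0,.01))[0]; print(ex)
ms=[mask("side","chock",ex[0]),mask("top","chock",ex[1])]; print([(0 if m is None else (m.sum(),q)) for m,q in ms])
cc=[c for c,(m,_) in zip(cs,ms) if m is not None]
up=[cv2.GaussianBlur(cv2.resize(m.astype(np.float32),None,fx=S,fy=S),(0,0),2)>.5 for m,_ in ms if m is not None]
def cost(v):
    P=CHd(v[0],v[1],v[2]/5); e=0
    for c,u in zip(cc,up):
        a=render(c,P,(BX,BY,0,BYAW))>0; e+=1-(a&u).sum()/(a|u).sum()
    return e
v0=np.array([.025,0,0.]);st=np.vstack([v0]+[v0+d for d in np.diag([.01,.01,.4])])
z=so.minimize(cost,v0,method="Nelder-Mead",options=dict(initial_simplex=st,xatol=1e-4,fatol=1e-4));print(z.x*[1,1,.2],z.fun, cost(v0))
a=cv2.resize(s["color"][180:260,190:310],None,fx=4,fy=4,interpolation=3)[:,:,::-1].copy();ov(s,a,190,180,4,CHd(z.x[0],z.x[1],z.x[2]/5),(BX,BY,0,BYAW))
b=cv2.resize(t["color"][130:210,220:300],None,fx=4,fy=4,interpolation=3)[:,:,::-1].copy();ov(t,b,220,130,4,CHd(z.x[0],z.x[1],z.x[2]/5),(BX,BY,0,BYAW))
cv2.imwrite("pics/c2.png",np.hstack([a,b]))
E
```

```text
t 11.68 tcp [ 0.6288 -0.1898  0.149 ] xang 100.85 F [0.2267 0.5677 0.6113] w 0.0953 gf 0.0 tgt [ 0.63   -0.1905  0.033 ]
  move mm [ -0.9093   1.0716 116.0084] spin -0.45
(array([237.8612, 228.6792]), array([264.9412, 165.7582]))
[(np.int64(1147), 0.83), (np.int64(985), 0.96)]
[ 0.0282 -0.0007 -0.0092] 0.17450683105522724 0.27048220520897537
```

View pics/c2.png

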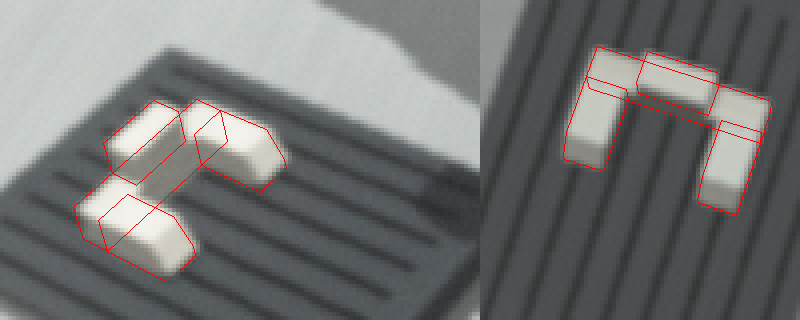

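The chock lies flat and square at deck (28, -1) mm with a yaw of about -0.5°. Next I'll grasp the bush.

Request:
step_arm(commands=[{"dx": -0.001,"dy": 0.001,"dz": 0.04,"spin": -0.4},{"dx": -0.001,"dy": 0.001,"dz": 0.08,"spin": -0.4},{"dx": -0.001,"dy": 0.001,"dz": 0.105,"spin": -0.4},{"dx": -0.001,"dy": 0.001,"dz": 0.116,"spin": -0.4},{"dx": -0.001,"dy": 0.001,"dz": 0.116,"spin": -0.4}])

```text
time: 12.5
tcp_pos: [0.6301, -0.1907, 0.033]
tool_rot: [-1.992, -2.428, 0.0]
ft_force: [-0.1, -0.7, 1.5]
width: 0.0949
grasp_force: 0.0
```

Request:
step_arm(commands=[{"dx": 0,"dy": 0,"dz": 0,"spin": 0},{"dx": 0,"dy": 0,"dz": 0,"spin": 0},{"dx": 0,"dy": 0,"dz": 0,"spin": 0},{"dx": 0,"dy": 0,"dz": 0,"spin": 0},{"dx": 0,"dy": 0,"dz": 0,"spin": 0}], gripper=1, squeeze=50)

```text
time: 13.12
tcp_pos: [0.6301, -0.1907, 0.0332]
tool_rot: [1.992, 2.429, -0.0]
ft_force: [0.5, -0.2, -0.5]
width: 0.0505
grasp_force: 0.0
```

Request:
step_arm(commands=[{"dx": 0,"dy": 0,"dz": 0,"spin": 0},{"dx": 0,"dy": 0,"dz": 0,"spin": 0}])

```text
time: 13.38
tcp_pos: [0.6297, -0.1907, 0.0331]
tool_rot: [-1.991, -2.429, 0.001]
ft_force: [-2.8, -1.0, 2.1]
width: 0.0392
grasp_force: 50.0
```

Request:
step_arm(commands=[{"dx": 0,"dy": 0,"dz": -0.015,"spin": 0},{"dx": 0,"dy": 0,"dz": -0.045,"spin": 0},{"dx": 0,"dy": 0,"dz": -0.085,"spin": 0},{"dx": 0,"dy": 0,"dz": -0.12,"spin": 0},{"dx": 0,"dy": 0,"dz": -0.12,"spin": 0}])

```text
time: 14.0
tcp_pos: [0.631, -0.1909, 0.1558]
tool_rot: [1.989, 2.426, 0.002]
ft_force: [0.9, -0.4, -7.3]
width: 0.0392
grasp_force: 50.0
```

```bash
python3 - <<'E'
from plan import *
p=deck(-.034,-.0005,.020)-[0,0,.012]
plan(p+[0,0,.08],90-17.1)
E
```

```text
t 14.0 tcp [ 0.631  -0.1909  0.1558] xang 101.31 F [ 0.8956 -0.4044 -7.3473] w 0.0392 gf 49.994072914123535 tgt [0.5295 0.1858 0.1234]
  move mm [389.3443 -25.8137  31.2244] spin 28.41
```

Request:
step_arm(commands=[{"dx": 0.03,"dy": -0.002,"dz": 0,"spin": 0},{"dx": 0.075,"dy": -0.005,"dz": 0,"spin": 0},{"dx": 0.125,"dy": -0.008,"dz": 0,"spin": 0},{"dx": 0.175,"dy": -0.011,"dz": 0,"spin": 0},{"dx": 0.225,"dy": -0.015,"dz": 0,"spin": 0}])

```text
time: 14.62
tcp_pos: [0.5699, 0.0286, 0.1513]
tool_rot: [-1.991, -2.428, 0.002]
ft_force: [0.6, 0.7, -8.5]
width: 0.0396
grasp_force: 50.0
```

Request:
step_arm(commands=[{"dx": 0.05,"dy": -0.003,"dz": 0,"spin": 7},{"dx": 0.1,"dy": -0.007,"dz": 0,"spin": 14},{"dx": 0.145,"dy": -0.01,"dz": 0.0,"spin": 22},{"dx": 0.164,"dy": -0.011,"dz": 0.02,"spin": 28.4},{"dx": 0.164,"dy": -0.011,"dz": 0.031,"spin": 28.4}])

```text
time: 15.25
tcp_pos: [0.5268, 0.1867, 0.1199]
tool_rot: [-2.524, -1.868, 0.005]
ft_force: [-0.2, -0.7, -6.7]
width: 0.0393
grasp_force: 50.0
```

```bash
python3 - <<'E'
from see import *
p=deck(-.034,-.0005,.020)-[0,0,.012]
plan(p+[0,0,.006],90-17.1)
s=cam("side");t=cam("top")
a=cv2.resize(s["color"][160:270,190:320],None,fx=4,fy=4,interpolation=3)[:,:,::-1].copy()
cv2.imwrite("pics/b1.png",a)
E
```

```text
t 15.25 tcp [0.5268 0.1867 0.1199] xang 73.02 F [-0.1712 -0.6612 -6.7099] w 0.0393 gf 49.99558389186859 tgt [0.5295 0.1858 0.0494]
  move mm [ 0.0271  3.0377 70.4203] spin 0.12
```

View pics/b1.png

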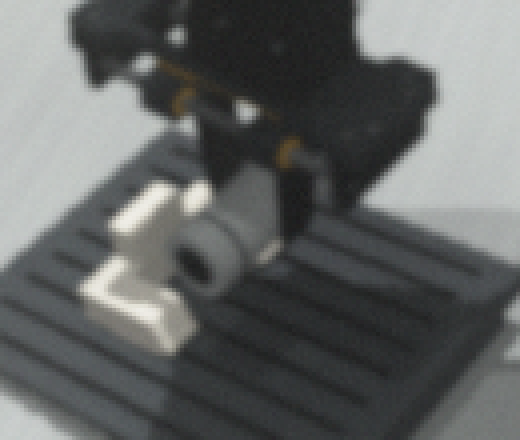

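The bush is held level above the deck, just uphill of the chock. I'll lower it.

Request:
step_arm(commands=[{"dx": 0,"dy": 0.003,"dz": 0.03,"spin": 0},{"dx": 0,"dy": 0.003,"dz": 0.052,"spin": 0},{"dx": 0,"dy": 0.003,"dz": 0.064,"spin": 0},{"dx": 0,"dy": 0.003,"dz": 0.07,"spin": 0},{"dx": 0,"dy": 0.003,"dz": 0.07,"spin": 0}])

```text
time: 15.98
tcp_pos: [0.5314, 0.1846, 0.0523]
tool_rot: [2.527, 1.866, 0.0]
ft_force: [-0.4, 0.1, -8.0]
width: 0.0395
grasp_force: 50.0
```

Request:
step_arm(commands=[{"dx": 0,"dy": 0,"dz": 0.001,"spin": 0},{"dx": 0,"dy": 0,"dz": 0.002,"spin": 0},{"dx": 0,"dy": 0,"dz": 0.003,"spin": 0}])

```text
time: 16.35
tcp_pos: [0.5313, 0.1849, 0.0494]
tool_rot: [2.527, 1.867, 0.001]
ft_force: [0.0, 0.5, -8.2]
width: 0.0391
grasp_force: 50.0
```

Request:
step_arm(commands=[{"dx": 0,"dy": 0,"dz": 0.001,"spin": 0},{"dx": 0,"dy": 0,"dz": 0.0015,"spin": 0}])

```text
time: 16.6
tcp_pos: [0.5312, 0.1848, 0.0476]
tool_rot: [2.527, 1.867, -0.0]
ft_force: [-0.0, -0.2, -6.8]
width: 0.0392
grasp_force: 50.0
```

Request:
step_arm(commands=[{"dx": 0,"dy": 0,"dz": 0.001,"spin": 0},{"dx": 0,"dy": 0,"dz": 0.002,"spin": 0}])

```text
time: 16.85
tcp_pos: [0.5312, 0.1848, 0.0455]
tool_rot: [2.527, 1.866, -0.0]
ft_force: [0.4, -0.4, -7.6]
width: 0.0392
grasp_force: 50.0
```

Request:
step_arm(commands=[{"dx": 0,"dy": 0,"dz": 0.0007,"spin": 0},{"dx": 0,"dy": 0,"dz": 0.001,"spin": 0}])

```text
time: 17.1
tcp_pos: [0.5312, 0.1848, 0.0445]
tool_rot: [2.527, 1.867, -0.0]
ft_force: [0.5, 0.6, -7.0]
width: 0.0392
grasp_force: 50.0
```

```bash
python3 - <<'E'
from plan import *
plan(deck(-.0204,-.0005,.020)-[0,0,.012],90-17.1)
E
```

```text
t 17.1 tcp [0.5312 0.1848 0.0445] xang 72.9 F [ 0.5459  0.5807 -7.0311] w 0.0392 gf 49.99486863613129 tgt [0.5424 0.1819 0.042 ]
  move mm [ 0.5243 11.6134  2.5145] spin 0.0
```

Request:
step_arm(commands=[{"dx": 0,"dy": 0,"dz": 0.0007,"spin": 0},{"dx": 0,"dy": 0,"dz": 0.001,"spin": 0}])

```text
time: 17.35
tcp_pos: [0.5312, 0.1848, 0.0436]
tool_rot: [2.527, 1.867, -0.0]
ft_force: [-0.1, -0.5, -7.4]
width: 0.0393
grasp_force: 50.0
```

Request:
step_arm(commands=[{"dx": 0,"dy": 0,"dz": 0.0005,"spin": 0},{"dx": 0,"dy": 0,"dz": 0.0005,"spin": 0}])

```text
time: 17.6
tcp_pos: [0.5312, 0.1848, 0.0435]
tool_rot: [2.527, 1.866, 0.0]
ft_force: [-2.8, -0.2, 1.2]
width: 0.0388
grasp_force: 50.0
```

Request:
step_arm(commands=[{"dx": 0,"dy": 0,"dz": 0.0005,"spin": 0},{"dx": 0,"dy": 0,"dz": 0.0005,"spin": 0}])

```text
time: 17.85
tcp_pos: [0.5312, 0.1848, 0.0434]
tool_rot: [2.527, 1.866, 0.001]
ft_force: [-4.6, -2.2, 7.4]
width: 0.0392
grasp_force: 50.0
```

Deck contact came at the expected height. I'll ease up 0.5–1 mm and slide downhill until both prongs are felt.

Request:
step_arm(commands=[{"dx": 0,"dy": 0,"dz": -0.001,"spin": 0},{"dx": 0,"dy": 0.003,"dz": -0.0007,"spin": 0},{"dx": 0,"dy": 0.006,"dz": -0.0004,"spin": 0},{"dx": 0,"dy": 0.008,"dz": -0.0002,"spin": 0},{"dx": 0,"dy": 0.008,"dz": -0.0002,"spin": 0}])

```text
time: 18.48
tcp_pos: [0.5393, 0.1824, 0.0426]
tool_rot: [2.527, 1.866, 0.001]
ft_force: [0.7, 0.5, -6.0]
width: 0.0392
grasp_force: 50.0
```

Request:
step_arm(commands=[{"dx": 0,"dy": 0.001,"dz": 0.0001,"spin": 0},{"dx": 0,"dy": 0.0015,"dz": 0.0002,"spin": 0},{"dx": 0,"dy": 0.0015,"dz": 0.0002,"spin": 0}])

```text
time: 18.85
tcp_pos: [0.5402, 0.182, 0.0425]
tool_rot: [2.527, 1.867, -0.0]
ft_force: [-0.2, -1.6, -6.4]
width: 0.0392
grasp_force: 50.0
```

Request:
step_arm(commands=[{"dx": 0,"dy": 0.001,"dz": 0.0001,"spin": 0},{"dx": 0,"dy": 0.001,"dz": 0.0001,"spin": 0}])

```text
time: 19.1
tcp_pos: [0.5412, 0.1817, 0.0424]
tool_rot: [2.527, 1.867, -0.0]
ft_force: [-0.4, 1.6, -4.9]
width: 0.0393
grasp_force: 50.0
```

Request:
step_arm(commands=[{"dx": 0,"dy": 0.0007,"dz": 0.0001,"spin": 0},{"dx": 0,"dy": 0.001,"dz": 0.0001,"spin": 0}], squeeze=20)

```text
time: 19.35
tcp_pos: [0.5421, 0.1814, 0.0424]
tool_rot: [-2.527, -1.867, 0.0]
ft_force: [-2.3, 1.2, -5.6]
width: 0.0399
grasp_force: 20.0
```

Request:
step_arm(commands=[{"dx": 0,"dy": 0.0007,"dz": 0.0001,"spin": 0},{"dx": 0,"dy": 0.001,"dz": 0.0001,"spin": 0}])

```text
time: 19.6
tcp_pos: [0.5431, 0.1811, 0.0422]
tool_rot: [2.527, 1.866, -0.0]
ft_force: [-1.7, 1.1, -5.0]
width: 0.0398
grasp_force: 20.0
```

Request:
step_arm(commands=[{"dx": 0,"dy": 0.0007,"dz": 0.0001,"spin": 0},{"dx": 0,"dy": 0.001,"dz": 0.0001,"spin": 0}])

```text
time: 19.85
tcp_pos: [0.5441, 0.1808, 0.0421]
tool_rot: [2.527, 1.867, -0.0]
ft_force: [-1.7, -0.4, -6.7]
width: 0.0397
grasp_force: 20.0
```

```bash
python3 - <<'E'
from see import *
plan(deck(-.0204,-.0005,.020)-[0,0,.012],90-17.1); print(r.observe()["moment"])
s=cam("side");t=cam("top")
a=cv2.resize(s["color"][185:265,195:285],None,fx=6,fy=6,interpolation=3)[:,:,::-1].copy()
cv2.imwrite("pics/b2.png",a)
E
```

```text
t 19.85 tcp [0.5441 0.1808 0.0421] xang 72.9 F [-1.662  -0.3699 -6.7249] w 0.0397 gf 19.99615341424942 tgt [0.5424 0.1819 0.042 ]
  move mm [ 0.5659 -1.9615  0.1034] spin 0.0
[ 0.0459  0.3292 -0.0145]
```

View pics/b2.png

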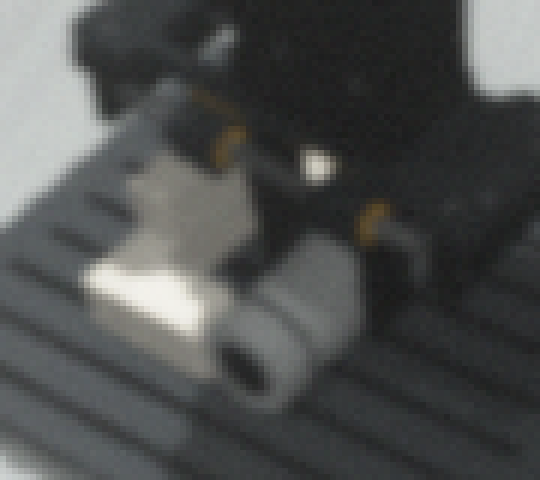

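Request:
step_arm(commands=[{"dx": 0,"dy": 0.0007,"dz": 0.0001,"spin": 0},{"dx": 0,"dy": 0.0014,"dz": 0.0002,"spin": 0},{"dx": 0,"dy": 0.002,"dz": 0.0003,"spin": 0}])

```text
time: 20.32
tcp_pos: [0.5461, 0.1802, 0.0419]
tool_rot: [2.527, 1.867, 0.0]
ft_force: [-2.4, 0.5, -5.9]
width: 0.0399
grasp_force: 20.0
```

Request:
step_arm(commands=[{"dx": 0,"dy": 0.0005,"dz": 0.0003,"spin": 0},{"dx": 0,"dy": 0.001,"dz": 0.0006,"spin": 0}])

```text
time: 20.58
tcp_pos: [0.5468, 0.1801, 0.0417]
tool_rot: [-2.527, -1.867, 0.0]
ft_force: [-5.9, 1.6, 4.8]
width: 0.0395
grasp_force: 20.0
```

Request:
step_arm(commands=[{"dx": 0,"dy": 0,"dz": 0.0004,"spin": 0},{"dx": 0,"dy": 0,"dz": 0.0004,"spin": 0}])

```text
time: 20.82
tcp_pos: [0.5469, 0.18, 0.0418]
tool_rot: [2.527, 1.867, 0.0]
ft_force: [-6.6, -0.6, 6.4]
width: 0.0394
grasp_force: 20.0
```

```bash
cat > fitd.py <<'E'
from see import *
from scipy.optimize import minimize
def CHd(dx,dy,yaw): return [deckpts(world(P,dx,dy,0,yaw)) for P in CH]
def BUd(dx,dy,yaw): return [deckpts(world(P,dx,dy,.02,yaw)) for P in BU]
def go(cs,names,thing,mk,v0):
    cc=[];up=[]
    for c,n in zip(cs,names):
        e=proj(c,deck(v0[0],v0[1],.01))[0]; m,q=mask(n,thing,e)
        if m is None: print(thing,n,"missed"); continue
        cc.append(c); up.append(cv2.GaussianBlur(cv2.resize(m.astype(np.float32),None,fx=S,fy=S),(0,0),2)>.5)
    def cost(v):
        e=0
        for c,u in zip(cc,up):
            a=render(c,mk(v[0],v[1],v[2]/5),(BX,BY,0,BYAW))>0; e+=1-(a&u).sum()/(a|u).sum()
        return e
    v0=np.array(v0);st=np.vstack([v0]+[v0+d for d in np.diag([.01,.01,.4])])
    z=minimize(cost,v0,method="Nelder-Mead",options=dict(initial_simplex=st,xatol=1e-4,fatol=1e-4))
    print(thing,z.x*[1,1,.2],z.fun);return z.x*[1,1,.2]
E
python3 - <<'E'
from fitd import *
for i in range(3): o=r.observe();print(o["ft_force"])
s=cam("side");t=cam("top")
go([s],["side"],"chock",CHd,[.03,0,0])
R=cv2.Rodrigues(o["tool_rot"])[0];c,sn=np.cos(BYAW),np.sin(BYAW)
d=o["tcp_pos"][:2]-[BX,BY];print("tcp deck hx",c*d[0]+sn*d[1], -sn*d[0]+c*d[1],o["tcp_pos"])
print("mouth hx", deck(-.0204,0,.02)[:2]@[c,sn]-[BX,BY]@np.array([c,sn]))
E
```

```text
[-6.6471 -0.6171  6.3861]
[-6.6471 -0.6171  6.3861]
[-6.6471 -0.6171  6.3861]
chock [ 0.0316 -0.0012  0.0092] 0.4776592977893368
tcp deck hx -0.013398895250952217 -0.0009618699824917639 [0.5469 0.18   0.0418]
mouth hx -0.01819767740015965
```

The chock slid about 4 mm squarely under the push, so the bush is bearing on both prongs and on the deck. I'll release part way and lift straight up.

Request:
step_arm(commands=[{"dx": 0,"dy": 0,"dz": -0.0006,"spin": 0},{"dx": 0,"dy": 0,"dz": -0.0006,"spin": 0}], squeeze=5)

```text
time: 21.22
tcp_pos: [0.5471, 0.18, 0.0417]
tool_rot: [2.527, 1.866, 0.001]
ft_force: [-4.5, 1.1, 0.8]
width: 0.0397
grasp_force: 5.0
```

Request:
step_arm(commands=[{"dx": 0,"dy": 0,"dz": 0,"spin": 0},{"dx": 0,"dy": 0,"dz": 0,"spin": 0},{"dx": 0,"dy": 0,"dz": 0,"spin": 0}], gripper=-0.05)

```text
time: 21.6
tcp_pos: [0.5473, 0.1799, 0.0416]
tool_rot: [2.527, 1.866, 0.001]
ft_force: [-1.1, 0.1, -0.1]
width: 0.0496
grasp_force: 0.0
```

```bash
python3 - <<'E'
from fitd import *
o=r.observe();print(o["ft_force"],o["width"],o["grasp_force"],o["tcp_pos"])
s=cam("side")
go([s],["side"],"chock",CHd,[.03,0,0]);go([s],["side"],"bush_center",BUd,[-.016,0,0])
E
```

```text
[-1.1138  0.1185 -0.0752] 0.04958130678679487 0.0 [0.5473 0.1799 0.0416]
chock [ 0.0331 -0.0004  0.0198] 0.4296895382207149
bush_center [-0.014   0.0003  0.006 ] 0.4543242645432426
```

Request:
step_arm(commands=[{"dx": 0,"dy": 0,"dz": -0.01,"spin": 0},{"dx": 0,"dy": 0,"dz": -0.03,"spin": 0},{"dx": 0,"dy": 0,"dz": -0.07,"spin": 0},{"dx": 0,"dy": 0,"dz": -0.12,"spin": 0},{"dx": -0.04,"dy": 0,"dz": -0.16,"spin": 0}])

```text
time: 22.38
tcp_pos: [0.5356, 0.1426, 0.2041]
tool_rot: [2.524, 1.869, 0.003]
ft_force: [-0.1, -0.8, 0.2]
width: 0.0502
grasp_force: 0.0
```

Request:
step_arm(commands=[{"dx": -0.05,"dy": 0,"dz": 0,"spin": 0},{"dx": -0.1,"dy": 0,"dz": 0,"spin": 0},{"dx": -0.15,"dy": 0,"dz": 0,"spin": 0},{"dx": -0.2,"dy": 0,"dz": 0,"spin": 0},{"dx": -0.25,"dy": 0,"dz": 0,"spin": 0}])

```text
time: 23.0
tcp_pos: [0.4611, -0.0986, 0.2023]
tool_rot: [2.526, 1.866, 0.001]
ft_force: [0.2, -1.0, -0.1]
width: 0.0502
grasp_force: 0.0
```

```bash
python3 - <<'E'
from fitd import *
s=cam("side");t=cam("top");n=["side","top"]
c=go([s,t],n,"chock",CHd,[.033,0,0]);b=go([s,t],n,"bush_center",BUd,[-.015,0,0])
A=[]
for cm,x,y in ((s,195,175),(t,225,130)):
    a=cv2.resize(cm["color"][y:y+90,x:x+95],None,fx=4,fy=4,interpolation=3)[:,:,::-1].copy()
    A.append(a)
cv2.imwrite("pics/e1.png",np.hstack(A))
E
```

```text
chock [ 0.0345  0.0001 -0.0173] 0.3706100139292572
bush_center [-0.0145 -0.0001  0.0058] 0.10272995261216888
```

View pics/e1.png

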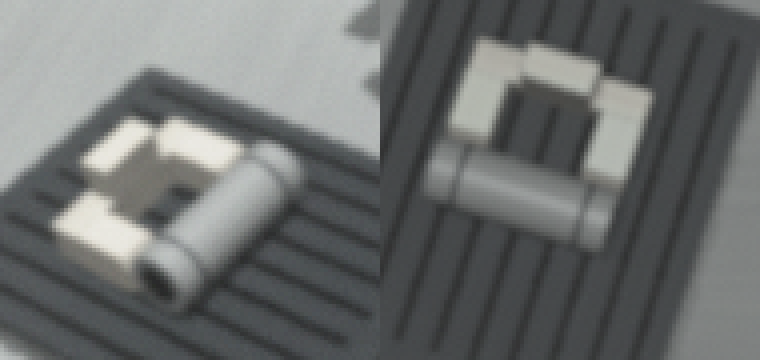

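The bush rests across the slope against both prongs. It sits at deck x = -14.5 mm, where the mouth is at -14.1 mm. Both parts are well inside the board and the arm is clear, so I'm handing in.

```bash
python3 -c "
from bench import r
print(r.job_done())"
```

```text
the job is handed in; nothing more can be done
None
```

I set the chock flat on the board with its prongs uphill, laid the bush against both prongs, and handed the job in at about 23 s; no verdict came back. Pressing the bush home slid the chock about 6 mm down the slope. In the last pictures both were at rest, wholly on the board and square to within about 1°. I never touched the tin, the ball cage or the spanner.

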